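# Stand the long socket driver in its tool stand

### The job

Pick up the longer of the two ball-handled socket drivers by its ball, slacken the grip so that it swings down in the fingers and hangs with its socket lowest, then grip it again and lower it, socket first, to the bottom of the well in the grey tool stand and let go, so that it stands there upright. Leave the shorter driver where it lies.

Things in the scene. Friction and masses are not known exactly. Their poses are not given: they have to be found in the camera images.
- long_driver: longer ball-handled socket driver, 140 mm long, 0.3 kg, loose, lying flat. Origin: centre of its smooth black ball, 28 mm across, 14 mm above the table as it lies. A steel shaft 14 mm thick (18 mm next to the ball) runs along -x to the dark steel socket. Hanging socket down, its x axis points up; standing in the stand, the origin is 132 mm above the table.
- long_driver_tip (a point): middle of the long driver's socket end face, 126 mm from the ball's centre (axes as the driver's); the socket is 28 mm across, 30 mm long. The ball pinched on two sides, square to the shaft, the driver turns about the pinch: a grip of 90 N holds it level, 35 N may stop it halfway; eased to 20 N it hangs within 12 degrees of plumb, and 5 N still carries it. Ease the pads bit by bit (0.5 mm).
- short_driver: the shorter driver of the same make, 95 mm long, otherwise like the long one (origin at the ball's centre, socket end face at x = -81 mm); loose, lying flat, to be left alone. Which of the two lies on the left varies.
- stand: fixed grey tool stand: block 70 x 70 mm, 60 mm high, with a flange 100 x 50 mm and two screw heads (9 mm high) along its x axis. Origin: centre of its underside; z up. In the middle of the top is one vertical square well, 34 mm wide, its black-lipped mouth flaring to about 50 mm; floor 6 mm above the table. The driver fits at any turn about the vertical and may lean there by up to 14 degrees.

How it is judged:
By the outcome, as a careful person would: the job done as asked, in the order asked, and still so for the second after the job is handed in, with the robot touching nothing.
It also fails if it takes over 54 s, if anything falls off the work surface, if the arm or the gripper's body presses on something with over 40 N, if the wrist force passes 120 N, or if a joint passes its speed limit or range.

### The arm

A 6-joint arm with a two-finger parallel gripper is mounted at the origin on a cart in front of the work surface, level with it; the furniture and walls round the work are solid. World frame = base frame: x ahead of the robot, y to its left, z up, the work surface at z = 0. Lengths are in m, angles in degrees, forces in N, time in s.
With the tool pointing down it reaches from about 0.35 to 0.8 m from the base axis. Payload 7.3 kg.
Tool frame: the origin (TCP) lies on the centre line of the jaws, within the pads' length; the fingertips stand 25 mm ahead of it and the grasp point (between the pads) lies 6 mm ahead of it; z points along the fingers, y is the direction in which the jaws open and shut (so a half turn about z gives the same grasp; the last joint's range is limited). The gripper opens to 85 mm and grips with 20 to 120 N. Pads are 22 mm wide; open, the fingers measure 114 mm over their backs; the gripper's body (76 mm by 85 mm) begins 54 mm behind the grasp point. The pads swing forward as they close: fully open they stand 13 mm farther back than shut.
Start: joints at [-73.969, 19.595, 87.324, -0, 73.075, -8.365], TCP at [0.217, -0.478, 0.256] pointing down, gripper open.
Joint ranges: [-145.02, 145.02], [-44.19, 115.74], [2.07, 154.8], [-57.11, 237.11], [16.16, 152.29], [-177.93, 177.93]. Speed limits (degrees/s): [147.25, 147.25, 180, 180, 180, 180].

### API

Orientations are given as a 3x3 rotation matrix whose columns are the frame's x, y, z axes.
In Python, from cell import ctrl gives the robot as it stands.
- The arm moves only by the tool carry_out, never from a script. Its argument "steps" is a list of rows, each an object with "dp": the shift along the tool's x, y, z scaled (see below), a list of three; "dr": the turn, a rotation vector about the tool's x, y, z scaled (see below), a list of three; "claw": the opening, from 0 (shut) to 1 (fully open). In form: [{"dp": [tx, ty, tz], "dr": [wx, wy, wz], "claw": claw}, ...]. A call has 1 to 10 rows; each row is the pose to reach, as a shift and turn from the pose commanded when the call began, along the tool's axes at that moment; what a row does not reach only later rows make up. The controller multiplies each number of a shift by 0.15 m and each number of a turn by 120 degrees. A row lasts 1/10 s, in which the tool goes at most 50 mm and 8.59 degrees, less where a joint would pass 70% of its speed; a pose out of reach is approached as far as the arm can. A call with a number of a shift or a turn outside -1 to 1 is refused whole. A call with a gripper value outside its range is refused whole. The fingers move at their own pace and stop on an object; "squeeze" is the grip in N (left out, the last holds). Time passes only in rows, so rows that repeat a pose let the fingers close. It gives the time, the measured TCP pose, the force and the opening at its end, in the units of the state.
- ctrl.sense(): the state, without advancing time (a new reading comes with each control period).
- ctrl.get_image(name): name is "side" or "top" or "wrist"; returns the picture (480x640x3 uint8, blue, green, red); there is no depth.
- ctrl.calibration(name): a dict with "intrinsics" (3x3 intrinsics, pixels), "T" (4x4, takes a point from camera to world coordinates). Camera axes: x right, y down, z forward; pixel columns grow to the right and rows downward; lengths in m; the calibration is good to about 2 mm. A picture is of the moment at which its call begins: read the wrist's pose just before it. calibration takes no time and is no camera call; for the wrist camera it gives the pose at the moment of the call.
- ctrl.job_done(): hands the job in, once; it reports no verdict.
The state is a dict: "clock": time; "joint_positions": joint angles; "joint_velocities": joint speeds; "joint_torque": joint torques, N m; "ee_pos": TCP position; "tcp_rot": TCP orientation; "force": force on the tool from outside, world axes, zero at the start; "moment": the same for the moment, N m; "gripper_width": finger opening in m.
Only numpy, scipy, OpenCV 4.12 (cv2) and the standard library are available. Lean on these libraries where they do the work, as an engineer would, in place of code of your own. Each camera call takes 0.05 s, during which the arm holds its last target.

## Working session

There is one attempt and no reset: what is moved stays moved. The work goes in short steps, Python scripts to look and compute and a tool call to move; the robot and the scene stay as the last step left them, time stands still between calls to the robot, and variables do not carry over. Pictures are saved under pics/ and viewed, and the job is handed in when it is done.

Besides the shell and the picture viewer there is one more tool, called after "Emit:" as name(argument=value, ...) on one line, values as JSON. carry_out: Moves the arm, as the interface text tells. Its arguments: {"type":"object","properties":{"steps":{"type":"array"},"squeeze":{"type":"number"}},"required":["steps"]}

```bash
mkdir -p pics; ls; python3 - <<'E'
from cell import ctrl
import cv2
for n in ("top","side"):
    cv2.imwrite(f"pics/{n}0.png",ctrl.get_image(n))
    c=ctrl.calibration(n);print(n,c["intrinsics"],c["T"])
s=ctrl.sense();print(s)
E
```

```text
pics
top [[551.97730841   0.         313.81723867]
 [  0.         551.97730841 242.3854798 ]
 [  0.           0.           1.        ]] [[-0.00560736 -0.99736617  0.07231374  0.35172479]
 [-0.99948858  0.00786657  0.03099494 -0.03556159]
 [-0.03148217 -0.07210295 -0.99690021  1.05136653]
 [ 0.          0.          0.          1.        ]]
side [[572.49253214   0.         318.65688214]
 [  0.         572.49253214 242.9643753 ]
 [  0.           0.           1.        ]] [[-0.99976162 -0.00158146  0.02177614  0.40935973]
 [-0.01737641  0.66152229 -0.74972416  0.65107107]
 [-0.01321974 -0.74992384 -0.66139208  0.63339016]
 [ 0.          0.          0.          1.        ]]
{'clock': 0.1, 'joint_positions': array([-7.39690822e+01,  1.96320164e+01,  8.73691856e+01,  2.96479602e-04,
        7.30758656e+01, -8.36403840e+00]), 'joint_velocities': array([-0.00803299, -0.00731203, -0.15399839,  0.06485568,  0.06430606,
        0.07665305]), 'joint_torque': array([ 1.46338611e-03, -4.34444869e+01, -2.46490914e+01, -1.17504937e-04,
        4.72905755e-03,  1.54147057e-05]), 'ee_pos': array([ 0.21678263, -0.47781371,  0.25571498]), 'tcp_rot': array([[ 9.10720684e-01,  4.13022640e-01, -3.66694905e-04],
       [ 4.13022755e-01, -9.10719786e-01,  1.29414381e-03],
       [ 2.00554387e-04, -1.33005687e-03, -9.99999095e-01]]), 'force': array([-0.67059674,  0.34156212, -0.34954785]), 'moment': array([ 0.02089886, -0.01705946,  0.00137754]), 'gripper_width': 0.08554592046904187}
```

View pics/top0.png

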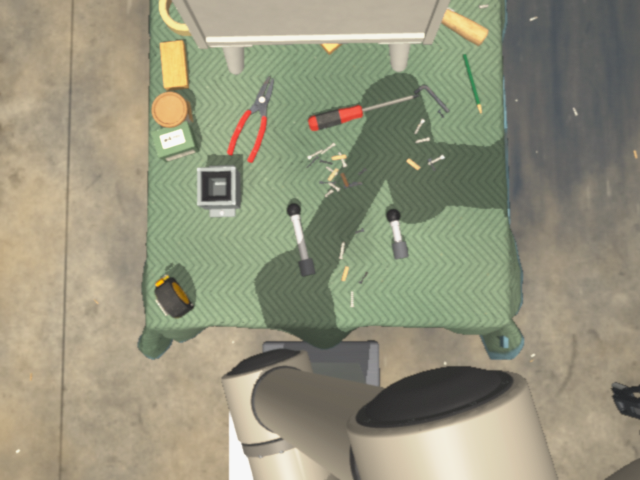

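View pics/side0.png

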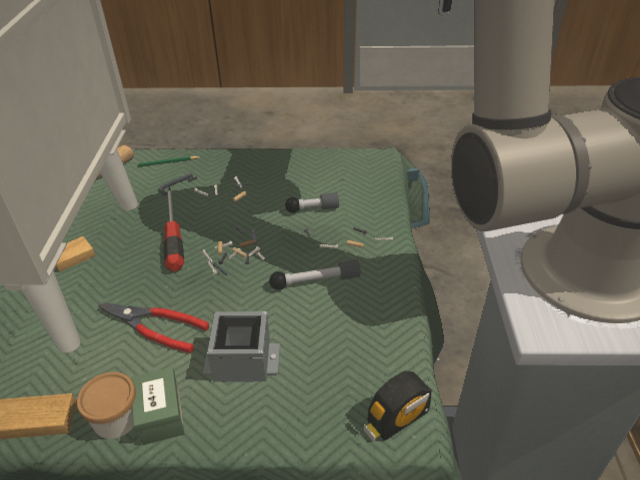

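The top view shows the long driver with its ball at about (294,210) and socket end at (307,272). The short driver is at (393,215)–(401,255), and the stand's well is at (217,187). A raised panel stands beyond them. Next I'll measure these.

```bash
cat > h.py <<'E'
import numpy as np,cv2
from cell import ctrl
def ray(c,uv):
    K=c["intrinsics"];T=np.array(c["T"]);d=T[:3,:3]@np.linalg.inv(K)@np.array([uv[0],uv[1],1.]);return T[:3,3],d/np.linalg.norm(d)
def plane(c,uv,z):
    o,d=ray(c,uv);return o+d*(z-o[2])/d[2]
def tri(rs):
    A=0;b=0
    for o,d in rs:
        P=np.eye(3)-np.outer(d,d);A=A+P;b=b+P@o
    x=np.linalg.solve(A,b);return x,[np.linalg.norm((np.eye(3)-np.outer(d,d))@(x-o)) for o,d in rs]
def proj(c,p):
    T=np.linalg.inv(c["T"]);q=T[:3,:3]@np.array(p)+T[:3,3];u=c["intrinsics"]@q;return u[:2]/u[2]
E
python3 - <<'E'
import cv2,numpy as np
a=cv2.imread('pics/top0.png');b=cv2.imread('pics/side0.png')
c1=cv2.resize(a[150:300,180:330],(600,600),interpolation=cv2.INTER_CUBIC)
cv2.imwrite('pics/c1.png',c1)
c2=cv2.resize(b[180:400,190:390],(727,800)[:2],interpolation=cv2.INTER_CUBIC)
cv2.imwrite('pics/c2.png',cv2.resize(b[240:400,190:390],(750,600),interpolation=cv2.INTER_CUBIC))
E
```

```text
(no output)
```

View pics/c1.png

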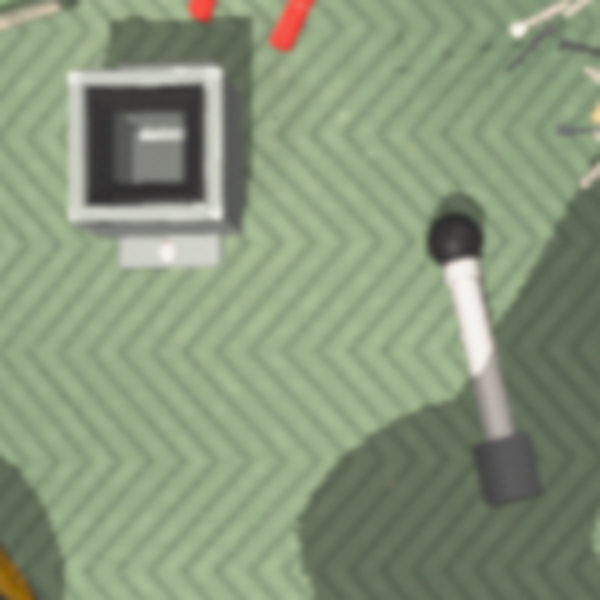

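View pics/c2.png

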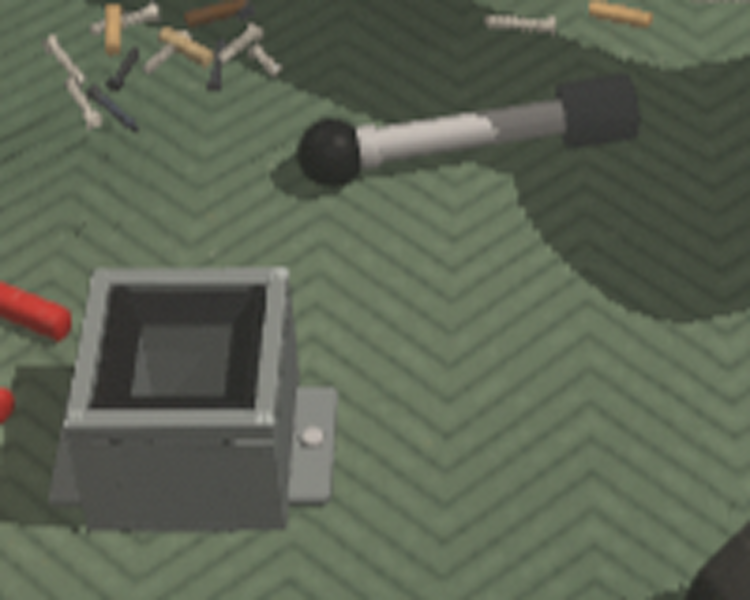

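```bash
cat > m1.py <<'E'
from h import *
T=ctrl.calibration("top");S=ctrl.calibration("side")
t=lambda u,v:(u/4+180-.4,v/4+150-.4)
s=lambda u,v:(u*.26667+190-.4,v*.26667+240-.4)
print("ball top@14",plane(T,t(455,239),.014),"side",plane(S,s(330,152),.014),tri([ray(T,t(455,239)),ray(S,s(330,152))]))
print("sock mid top",plane(T,t(507,468),.014),"side",plane(S,s(598,111),.014))
def X(a,b,c,d):
    l=np.cross(np.cross([*a,1],[*c,1]),np.cross([*b,1],[*d,1]));return l[:2]/l[2]
ct=[t(70,72),t(222,67),t(223,217),t(70,219)]
cs=[s(97,270),s(287,268),s(272,422),s(68,428)]
print("stand top",plane(T,X(*ct),.06),"side",plane(S,X(*cs),.06))
print([plane(T,p,.06)[:2].round(3) for p in ct],[plane(S,p,.06)[:2].round(3) for p in cs])
p=tri([ray(T,X(*ct)),ray(S,X(*cs))]);print(p)
E
python3 m1.py
```

```text
ball top@14 [0.49006582 0.03515578 0.014     ] side [0.49091385 0.03482977 0.014     ] (array([0.49045583, 0.03514139, 0.01425699]), [np.float64(0.00042055473262954835), np.float64(0.0004205547326295633)])
sock mid top [0.38144206 0.01099289 0.014     ] side [0.38142972 0.01045274 0.014     ]
stand top [0.52919086 0.17337815 0.06      ] side [0.52907632 0.17405334 0.06      ]
[array([0.563, 0.208]), array([0.564, 0.138]), array([0.495, 0.138]), array([0.495, 0.208])] [array([0.564, 0.14 ]), array([0.496, 0.139]), array([0.495, 0.207]), array([0.563, 0.21 ])]
(array([0.52925878, 0.17351098, 0.059355  ]), [np.float64(4.681274527728167e-05), np.float64(4.68127452771698e-05)])
```

Emit:
carry_out(steps=[{"dp": [0.19,-0.15,0],"dr": [0,0,0],"claw": 1},{"dp": [0.38,-0.29,0],"dr": [0,0,0],"claw": 1},{"dp": [0.57,-0.44,0],"dr": [0,0,0],"claw": 1},{"dp": [0.77,-0.59,0],"dr": [0,0,0],"claw": 1},{"dp": [0.77,-0.59,0],"dr": [0,0,0],"claw": 1}])

```text
clock: 0.6
ee_pos: [0.2867, -0.3464, 0.2562]
tcp_rot: [[0.909, 0.416, 0.0], [0.416, -0.909, 0.002], [0.001, -0.002, -1.0]]
force: [0.2, -1.4, 0.8]
gripper_width: 0.0851
```

Emit:
carry_out(steps=[{"dp": [0.19,-0.15,0],"dr": [0,0,0],"claw": 1},{"dp": [0.38,-0.29,0],"dr": [0,0,0],"claw": 1},{"dp": [0.57,-0.44,0],"dr": [0,0,0],"claw": 1},{"dp": [0.77,-0.59,0],"dr": [0,0,0],"claw": 1},{"dp": [0.77,-0.59,0],"dr": [0,0,0],"claw": 1}])

```text
clock: 1.1
ee_pos: [0.3552, -0.2189, 0.2562]
tcp_rot: [[0.909, 0.417, 0.0], [0.417, -0.909, 0.001], [0.001, -0.001, -1.0]]
force: [-0.3, -0.1, 0.4]
gripper_width: 0.0851
```

Emit:
carry_out(steps=[{"dp": [0.19,-0.15,0],"dr": [0,0,0],"claw": 1},{"dp": [0.38,-0.29,0],"dr": [0,0,0],"claw": 1},{"dp": [0.57,-0.44,0],"dr": [0,0,0],"claw": 1},{"dp": [0.77,-0.59,0],"dr": [0,0,0],"claw": 1},{"dp": [0.77,-0.59,0],"dr": [0,0,0],"claw": 1}])

```text
clock: 1.6
ee_pos: [0.4241, -0.0912, 0.2561]
tcp_rot: [[0.909, 0.416, 0.0], [0.416, -0.909, 0.001], [0.001, -0.0, -1.0]]
force: [-0.5, -0.5, 0.4]
gripper_width: 0.0851
```

Emit:
carry_out(steps=[{"dp": [0.19,-0.15,0],"dr": [0,0,0.03],"claw": 0.7},{"dp": [0.38,-0.29,0],"dr": [0,0,0.06],"claw": 0.7},{"dp": [0.57,-0.44,0.15],"dr": [0,0,0.099],"claw": 0.7},{"dp": [0.77,-0.59,0.3],"dr": [0,0,0.099],"claw": 0.7},{"dp": [0.77,-0.59,0.4],"dr": [0,0,0.099],"claw": 0.7},{"dp": [0.77,-0.59,0.4],"dr": [0,0,0.099],"claw": 0.7}])

```text
clock: 2.2
ee_pos: [0.4905, 0.0346, 0.1939]
tcp_rot: [[0.976, 0.218, -0.005], [0.218, -0.976, -0.0], [-0.005, -0.001, -1.0]]
force: [-0.1, -0.6, 0.2]
gripper_width: 0.0594
```

```bash
cat > go.py <<'E'
from h import *
from scipy.spatial.transform import Rotation as Ro
def go(p,R=None):
    s=ctrl.sense();A=s["tcp_rot"]
    print("t",s["clock"],"pos",s["ee_pos"].round(4),"w",round(s["gripper_width"],4),"F",s["force"].round(1),"M",s["moment"].round(2))
    print("dp",(A.T@(np.array(p)-s["ee_pos"])/.15).round(3))
    if R is not None: print("dr",(Ro.from_matrix(A.T@R).as_rotvec(degrees=True)/120).round(4))
def down(a):
    a=np.radians(a);x=np.array([np.cos(a),np.sin(a),0]);z=np.array([0,0,-1.]);return np.c_[x,np.cross(z,x),z]
E
python3 - <<'E'
from go import *
go([.4905,.0351,.03],down(12.5)); print(ctrl.sense()["joint_positions"].round(1))
cv2.imwrite("pics/w1.png",ctrl.get_image("wrist"))
c=ctrl.calibration("wrist");print(c["T"].round(3),proj(c,[.4905,.0351,.014]),proj(c,[.3814,.0107,.014]))
E
```

```text
t 2.2 pos [0.4905 0.0346 0.1939] w 0.0594 F [-0.1 -0.6  0.2] M [ 0.   -0.05  0.03]
dp [ 0.006 -0.003  1.093]
dr [-0.0004  0.0024  0.0006]
[-4.9 19.9 97.6 -0.  62.8 72.6]
[[ 0.217 -0.933 -0.287  0.565]
 [-0.976 -0.207 -0.063  0.05 ]
 [-0.     0.294 -0.956  0.312]
 [ 0.     0.     0.     1.   ]] [323.24193676 223.28585621] [323.58082383 342.68783279]
```

View pics/w1.png

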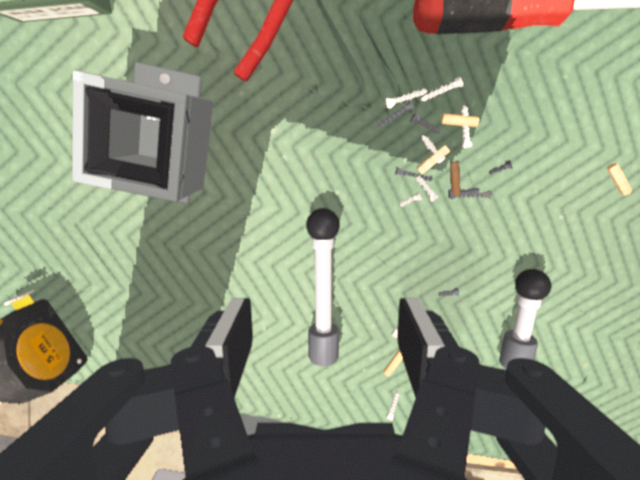

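The wrist view has the ball at (323,224), exactly on the prediction, and the shaft is square to the jaws. I'll descend.

Emit:
carry_out(steps=[{"dp": [0.005,-0.003,0.25],"dr": [0,0.002,0],"claw": 0.7},{"dp": [0.005,-0.003,0.5],"dr": [0,0.002,0],"claw": 0.7},{"dp": [0.005,-0.003,0.7],"dr": [0,0.002,0],"claw": 0.7},{"dp": [0.005,-0.003,0.8],"dr": [0,0.002,0],"claw": 0.7},{"dp": [0.005,-0.003,0.8],"dr": [0,0.002,0],"claw": 0.7}])

```text
clock: 2.75
ee_pos: [0.4914, 0.0342, 0.0754]
tcp_rot: [[0.977, 0.215, 0.001], [0.215, -0.977, 0.001], [0.002, -0.0, -1.0]]
force: [-0.5, 0.6, -0.4]
gripper_width: 0.0603
```

Emit:
carry_out(steps=[{"dp": [0,0,0.12],"dr": [0,0,0],"claw": 0.6},{"dp": [0,0,0.24],"dr": [0,0,0],"claw": 0.55},{"dp": [0,0,0.29],"dr": [0,0,0],"claw": 0.55},{"dp": [0,0,0.29],"dr": [0,0,0],"claw": 0.55},{"dp": [0,0,0.29],"dr": [0,0,0],"claw": 0.55}])

```text
clock: 3.25
ee_pos: [0.493, 0.0353, 0.0339]
tcp_rot: [[0.976, 0.216, 0.006], [0.216, -0.976, 0.001], [0.006, 0.001, -1.0]]
force: [0.3, 0.1, -0.0]
gripper_width: 0.0469
```

```bash
python3 - <<'E'
from go import *
go([.4905,.0351,.03],down(12.5))
cv2.imwrite("pics/w2.png",ctrl.get_image("wrist"));cv2.imwrite("pics/s2.png",ctrl.get_image("side")[150:350,180:450].repeat(2,0).repeat(2,1))
E
```

```text
t 3.25 pos [0.493  0.0353 0.0339] w 0.0469 F [ 0.3  0.1 -0. ] M [0.02 0.01 0.02]
dp [-0.017 -0.002  0.026]
dr [ 0.0003 -0.0028 -0.0001]
```

View pics/w2.png

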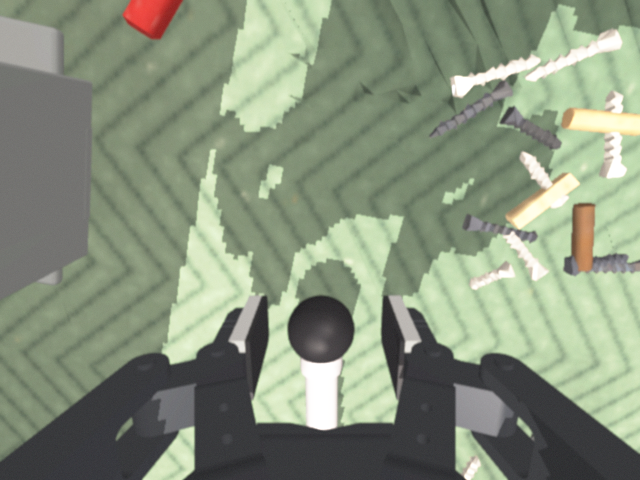

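View pics/s2.png

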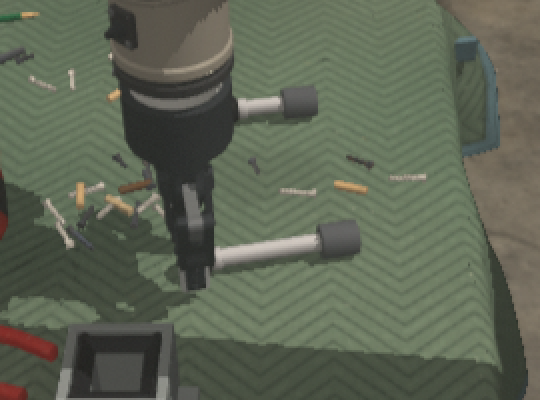

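The ball sits centred between the pads at wrist (321,330). I'll make a small correction and then close on it.

Emit:
carry_out(steps=[{"dp": [-0.017,0,0.02],"dr": [0,-0.002,0],"claw": 0.5},{"dp": [-0.017,0,0.02],"dr": [0,-0.002,0],"claw": 0.5},{"dp": [-0.017,0,0.02],"dr": [0,-0.002,0],"claw": 0.45}], squeeze=100)

```text
clock: 3.65
ee_pos: [0.4897, 0.0352, 0.0299]
tcp_rot: [[0.976, 0.217, -0.0], [0.217, -0.976, -0.0], [-0.0, 0.0, -1.0]]
force: [-0.3, -0.1, -0.4]
gripper_width: 0.0384
```

```bash
python3 - <<'E'
from go import *
go([.4905,.0351,.03],down(12.5))
E
```

```text
t 3.65 pos [0.4897 0.0352 0.0299] w 0.0384 F [-0.3 -0.1 -0.4] M [-0.04  0.05 -0.01]
dp [ 0.005  0.002 -0.001]
dr [0.     0.     0.0002]
```

Emit:
carry_out(steps=[{"dp": [0.005,0,0],"dr": [0,0,0],"claw": 0.38},{"dp": [0.005,0,0],"dr": [0,0,0],"claw": 0.3},{"dp": [0.005,0,0],"dr": [0,0,0],"claw": 0.2},{"dp": [0.005,0,0],"dr": [0,0,0],"claw": 0.1},{"dp": [0.005,0,0],"dr": [0,0,0],"claw": 0},{"dp": [0.005,0,0],"dr": [0,0,0],"claw": 0}], squeeze=100)

```text
clock: 4.25
ee_pos: [0.4907, 0.0352, 0.0303]
tcp_rot: [[0.976, 0.217, 0.001], [0.217, -0.976, -0.0], [0.001, 0.0, -1.0]]
force: [-1.3, -1.2, 5.6]
gripper_width: 0.023
```

Emit:
carry_out(steps=[{"dp": [0,0,0],"dr": [0,0,0],"claw": 0},{"dp": [0,0,-0.05],"dr": [0,0,0],"claw": 0},{"dp": [0,0,-0.1],"dr": [0,0,0],"claw": 0},{"dp": [0,0,-0.2],"dr": [0,0,0],"claw": 0},{"dp": [0,0,-0.2],"dr": [0,0,0],"claw": 0}])

```text
clock: 4.75
ee_pos: [0.4916, 0.0353, 0.0615]
tcp_rot: [[0.976, 0.217, 0.004], [0.217, -0.976, -0.0], [0.003, 0.001, -1.0]]
force: [-0.3, 0.7, -2.3]
gripper_width: 0.0235
```

```bash
python3 - <<'E'
from go import *
go([.4905,.0351,.22],down(12.5))
cv2.imwrite("pics/s3.png",ctrl.get_image("side")[100:350,180:450].repeat(2,0).repeat(2,1))
E
```

```text
t 4.75 pos [0.4916 0.0353 0.0615] w 0.0235 F [-0.3  0.7 -2.3] M [-0.   -0.25 -0.03]
dp [-4.000e-03  1.000e-03 -1.057e+00]
dr [ 0.0005 -0.0016  0.0002]
```

View pics/s3.png

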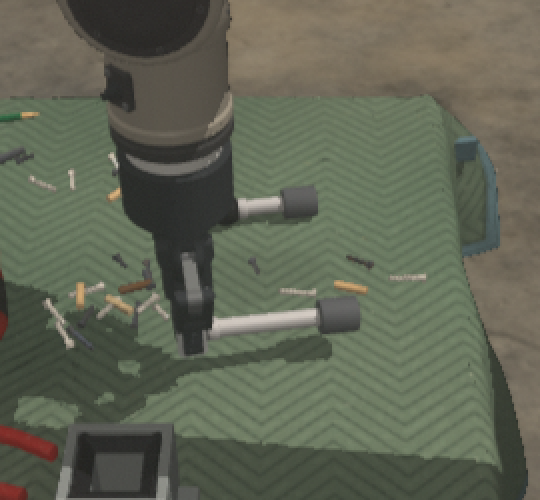

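The driver is lifted level, with its shadow now clear of it on the cloth. I'll lift it high enough to swing.

Emit:
carry_out(steps=[{"dp": [0,0,-0.2],"dr": [0,0,0],"claw": 0},{"dp": [0,0,-0.4],"dr": [0,0,0],"claw": 0},{"dp": [0,0,-0.6],"dr": [0,0,0],"claw": 0},{"dp": [0,0,-0.8],"dr": [0,0,0],"claw": 0},{"dp": [0,0,-0.95],"dr": [0,0,0],"claw": 0},{"dp": [0,0,-0.95],"dr": [0,0,0],"claw": 0}])

```text
clock: 5.4
ee_pos: [0.4919, 0.0353, 0.2045]
tcp_rot: [[0.976, 0.217, 0.006], [0.217, -0.976, -0.001], [0.005, 0.002, -1.0]]
force: [0.2, -0.4, -2.6]
gripper_width: 0.0232
```

Emit:
carry_out(steps=[{"dp": [0,0,-0.15],"dr": [0,0,0],"claw": 0},{"dp": [0,0,-0.27],"dr": [0,0,0],"claw": 0},{"dp": [0,0,-0.27],"dr": [0,0,0],"claw": 0},{"dp": [0,0,-0.27],"dr": [0,0,0],"claw": 0}])

```text
clock: 5.8
ee_pos: [0.4899, 0.0354, 0.241]
tcp_rot: [[0.976, 0.217, -0.002], [0.217, -0.976, 0.0], [-0.002, -0.001, -1.0]]
force: [-0.6, 0.1, -3.1]
gripper_width: 0.0228
```

Emit:
carry_out(steps=[{"dp": [0,0,0],"dr": [0,0,0],"claw": 0},{"dp": [0,0,0],"dr": [0,0,0],"claw": 0},{"dp": [0,0,0],"dr": [0,0,0],"claw": 0}], squeeze=60)

```text
clock: 6.1
ee_pos: [0.4902, 0.0354, 0.2419]
tcp_rot: [[0.976, 0.217, -0.002], [0.217, -0.976, 0.0], [-0.001, -0.0, -1.0]]
force: [0.6, 0.0, -2.7]
gripper_width: 0.023
```

```bash
cat > look.py <<'E'
import sys
from go import *
go([.4905,.0351,.24],down(12.5))
cv2.imwrite(f"pics/{sys.argv[1]}.png",ctrl.get_image("side")[0:320,180:580].repeat(2,0).repeat(2,1)[:600])
E
python3 look.py s4
```

```text
t 6.1 pos [0.4902 0.0354 0.2419] w 0.023 F [ 0.6  0.  -2.7] M [ 0.02 -0.18  0.03]
dp [0.002 0.002 0.013]
dr [-0.0002  0.0007  0.0001]
```

View pics/s4.png

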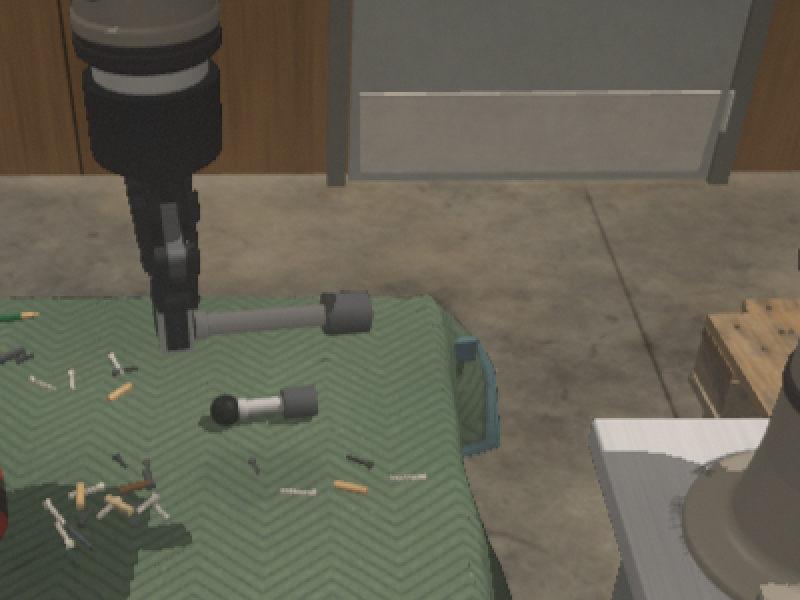

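It is still level at 60 N. I'll slacken gradually to 20 N.

Emit:
carry_out(steps=[{"dp": [0,0,0],"dr": [0,0,0],"claw": 0},{"dp": [0,0,0],"dr": [0,0,0],"claw": 0},{"dp": [0,0,0],"dr": [0,0,0],"claw": 0}], squeeze=35)

```text
clock: 6.45
ee_pos: [0.4905, 0.0354, 0.2428]
tcp_rot: [[0.976, 0.217, 0.0], [0.217, -0.976, -0.0], [0.0, 0.0, -1.0]]
force: [-0.6, -0.1, -4.2]
gripper_width: 0.0234
```

Emit:
carry_out(steps=[{"dp": [0,0,0],"dr": [0,0,0],"claw": 0},{"dp": [0,0,0],"dr": [0,0,0],"claw": 0},{"dp": [0,0,0],"dr": [0,0,0],"claw": 0},{"dp": [0,0,0],"dr": [0,0,0],"claw": 0},{"dp": [0,0,0],"dr": [0,0,0],"claw": 0},{"dp": [0,0,0],"dr": [0,0,0],"claw": 0},{"dp": [0,0,0],"dr": [0,0,0],"claw": 0}], squeeze=20)

```text
clock: 7.15
ee_pos: [0.4905, 0.0353, 0.2428]
tcp_rot: [[0.976, 0.217, 0.0], [0.217, -0.976, -0.0], [0.0, 0.0, -1.0]]
force: [-0.8, 1.0, -2.4]
gripper_width: 0.0229
```

```bash
python3 look.py s5
```

```text
t 7.15 pos [0.4905 0.0353 0.2428] w 0.0229 F [-0.8  1.  -2.4] M [ 0.04 -0.22  0.03]
dp [-0.     0.002  0.019]
dr [ 0.     -0.      0.0001]
```

View pics/s5.png

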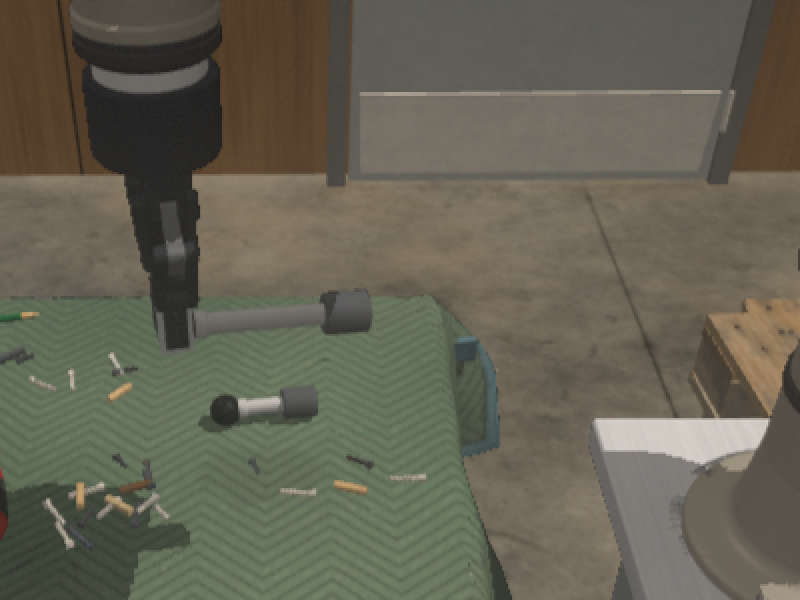

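Reducing the squeeze alone did not loosen it, so I'll ease the pads open in 0.5 mm steps.

Emit:
carry_out(steps=[{"dp": [0,0,0],"dr": [0,0,0],"claw": 0.24},{"dp": [0,0,0],"dr": [0,0,0],"claw": 0.246},{"dp": [0,0,0],"dr": [0,0,0],"claw": 0.252},{"dp": [0,0,0],"dr": [0,0,0],"claw": 0.258},{"dp": [0,0,0],"dr": [0,0,0],"claw": 0.264},{"dp": [0,0,0],"dr": [0,0,0],"claw": 0.264}])

```text
clock: 7.8
ee_pos: [0.4905, 0.0353, 0.2428]
tcp_rot: [[0.976, 0.217, 0.0], [0.217, -0.976, -0.0], [0.0, 0.0, -1.0]]
force: [0.1, 0.2, -1.8]
gripper_width: 0.0234
```

```bash
python3 look.py s6
```

```text
t 7.8 pos [0.4905 0.0353 0.2428] w 0.0234 F [ 0.1  0.2 -1.8] M [ 0.04 -0.21  0.07]
dp [-0.     0.002  0.019]
dr [ 0.0001 -0.      0.0001]
```

View pics/s6.png

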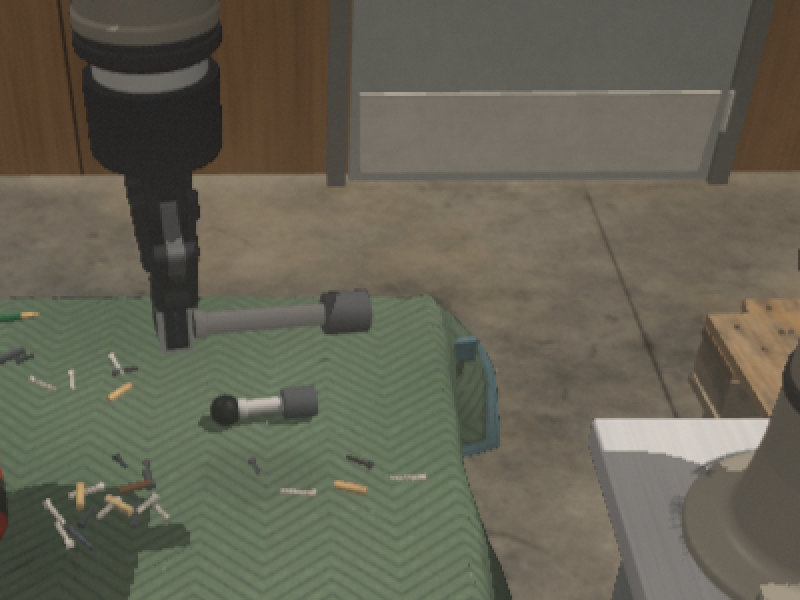

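Emit:
carry_out(steps=[{"dp": [0,0,0],"dr": [0,0,0],"claw": 0.27},{"dp": [0,0,0],"dr": [0,0,0],"claw": 0.27},{"dp": [0,0,0],"dr": [0,0,0],"claw": 0.276},{"dp": [0,0,0],"dr": [0,0,0],"claw": 0.276},{"dp": [0,0,0],"dr": [0,0,0],"claw": 0.276}])

```text
clock: 8.35
ee_pos: [0.4905, 0.0353, 0.2428]
tcp_rot: [[0.976, 0.217, -0.0], [0.217, -0.976, -0.0], [-0.0, 0.0, -1.0]]
force: [0.3, 0.0, -2.9]
gripper_width: 0.0237
```

```bash
python3 look.py s7
```

```text
t 8.35 pos [0.4905 0.0353 0.2428] w 0.0237 F [ 0.3  0.  -2.9] M [ 0.07 -0.21  0.04]
dp [-0.     0.002  0.018]
dr [0.     0.     0.0001]
```

Emit:
carry_out(steps=[{"dp": [0,0,0],"dr": [0,0,0],"claw": 0.282},{"dp": [0,0,0],"dr": [0,0,0],"claw": 0.282},{"dp": [0,0,0],"dr": [0,0,0],"claw": 0.282}])

```text
clock: 8.7
ee_pos: [0.4905, 0.0353, 0.2428]
tcp_rot: [[0.976, 0.217, -0.0], [0.217, -0.976, -0.0], [-0.0, 0.0, -1.0]]
force: [-0.8, -1.4, -2.2]
gripper_width: 0.0243
```

```bash
python3 look.py s8
```

```text
t 8.7 pos [0.4905 0.0353 0.2428] w 0.0243 F [-0.8 -1.4 -2.2] M [ 0.04 -0.16 -0.02]
dp [-0.     0.002  0.018]
dr [0.     0.     0.0001]
```

View pics/s8.png

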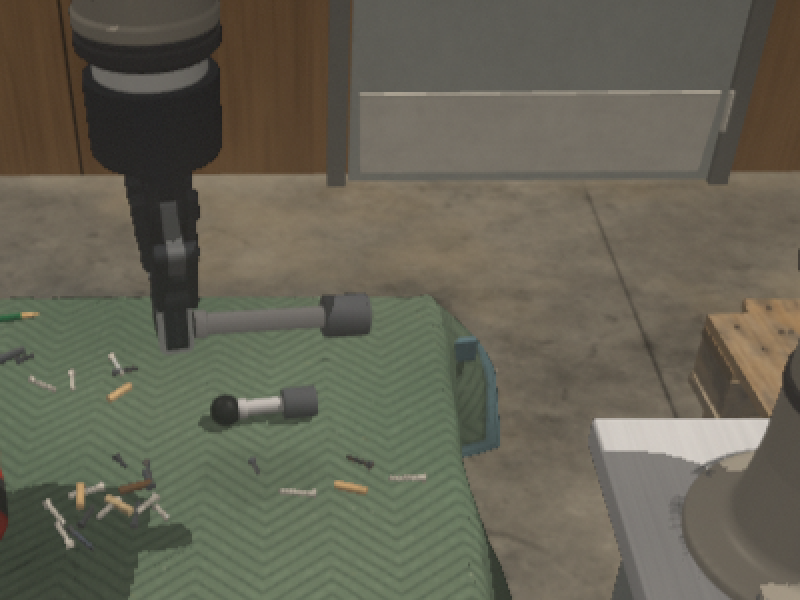

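It is beginning to droop slightly. I'll keep going.

Emit:
carry_out(steps=[{"dp": [0,0,0],"dr": [0,0,0],"claw": 0.288},{"dp": [0,0,0],"dr": [0,0,0],"claw": 0.288},{"dp": [0,0,0],"dr": [0,0,0],"claw": 0.288}])

```text
clock: 9.05
ee_pos: [0.4905, 0.0353, 0.2428]
tcp_rot: [[0.976, 0.217, 0.0], [0.217, -0.976, -0.0], [0.0, 0.0, -1.0]]
force: [-0.4, -0.0, -2.7]
gripper_width: 0.0253
```

```bash
python3 look.py s9
```

```text
t 9.05 pos [0.4905 0.0353 0.2428] w 0.0253 F [-0.4 -0.  -2.7] M [ 0.04 -0.12 -0.02]
dp [-0.     0.002  0.019]
dr [ 0.     -0.      0.0001]
```

View pics/s9.png

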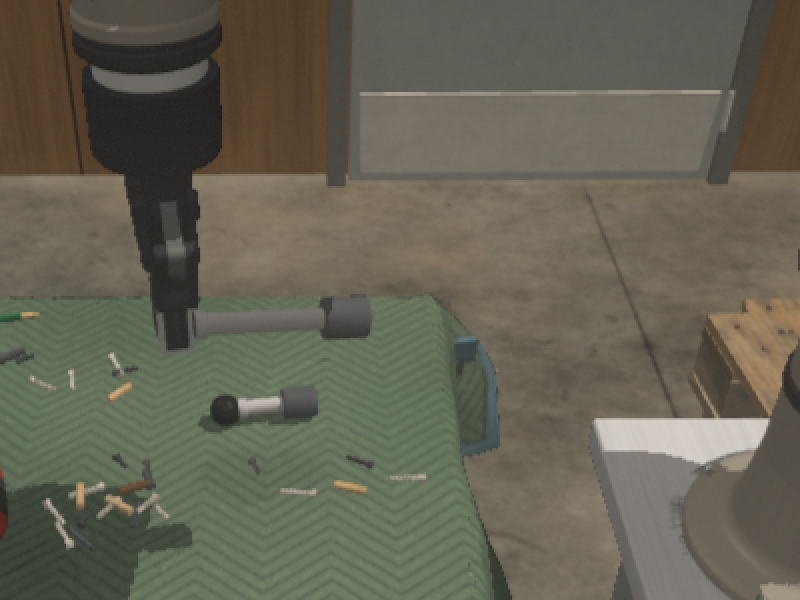

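Emit:
carry_out(steps=[{"dp": [0,0,0],"dr": [0,0,0],"claw": 0.294},{"dp": [0,0,0],"dr": [0,0,0],"claw": 0.294},{"dp": [0,0,0],"dr": [0,0,0],"claw": 0.294}])

```text
clock: 9.4
ee_pos: [0.4905, 0.0353, 0.2428]
tcp_rot: [[0.976, 0.217, -0.0], [0.217, -0.976, -0.0], [-0.0, 0.0, -1.0]]
force: [-0.9, -0.3, -2.4]
gripper_width: 0.0254
```

```bash
python3 look.py s10
```

```text
t 9.4 pos [0.4905 0.0353 0.2428] w 0.0254 F [-0.9 -0.3 -2.4] M [ 0.04 -0.17 -0.  ]
dp [-0.     0.002  0.018]
dr [0.     0.     0.0001]
```

View pics/s10.png

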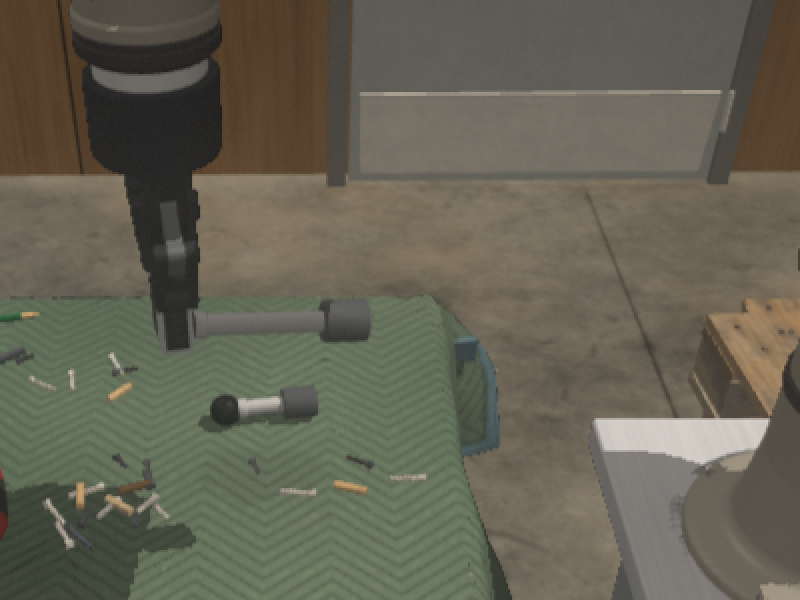

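Emit:
carry_out(steps=[{"dp": [0,0,0],"dr": [0,0,0],"claw": 0.3},{"dp": [0,0,0],"dr": [0,0,0],"claw": 0.3},{"dp": [0,0,0],"dr": [0,0,0],"claw": 0.3},{"dp": [0,0,0],"dr": [0,0,0],"claw": 0.3}])

```text
clock: 9.85
ee_pos: [0.4905, 0.0353, 0.2427]
tcp_rot: [[0.976, 0.217, 0.0], [0.217, -0.976, -0.0], [0.0, 0.0, -1.0]]
force: [1.2, 0.7, -2.6]
gripper_width: 0.0258
```

```bash
python3 look.py s11
```

```text
t 9.85 pos [0.4905 0.0353 0.2427] w 0.0258 F [ 1.2  0.7 -2.6] M [ 0.02 -0.21 -0.05]
dp [-0.     0.002  0.018]
dr [ 0.     -0.      0.0001]
```

View pics/s11.png

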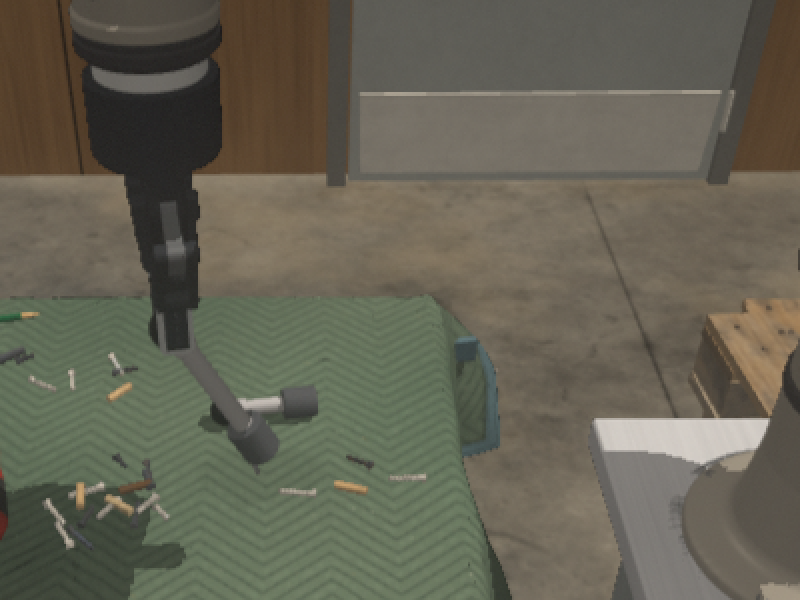

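It has swung more than halfway. I'll ease a little more.

Emit:
carry_out(steps=[{"dp": [0,0,0],"dr": [0,0,0],"claw": 0.3},{"dp": [0,0,0],"dr": [0,0,0],"claw": 0.303},{"dp": [0,0,0],"dr": [0,0,0],"claw": 0.303},{"dp": [0,0,0],"dr": [0,0,0],"claw": 0.303}])

```text
clock: 10.3
ee_pos: [0.4904, 0.0353, 0.2427]
tcp_rot: [[0.976, 0.217, -0.0], [0.217, -0.976, -0.0], [-0.0, 0.0, -1.0]]
force: [-0.1, 0.1, -2.4]
gripper_width: 0.0259
```

```bash
python3 look.py s12
```

```text
t 10.3 pos [0.4904 0.0353 0.2427] w 0.0259 F [-0.1  0.1 -2.4] M [ 0.08 -0.04  0.02]
dp [0.    0.002 0.018]
dr [0.     0.0001 0.0001]
```

View pics/s12.png

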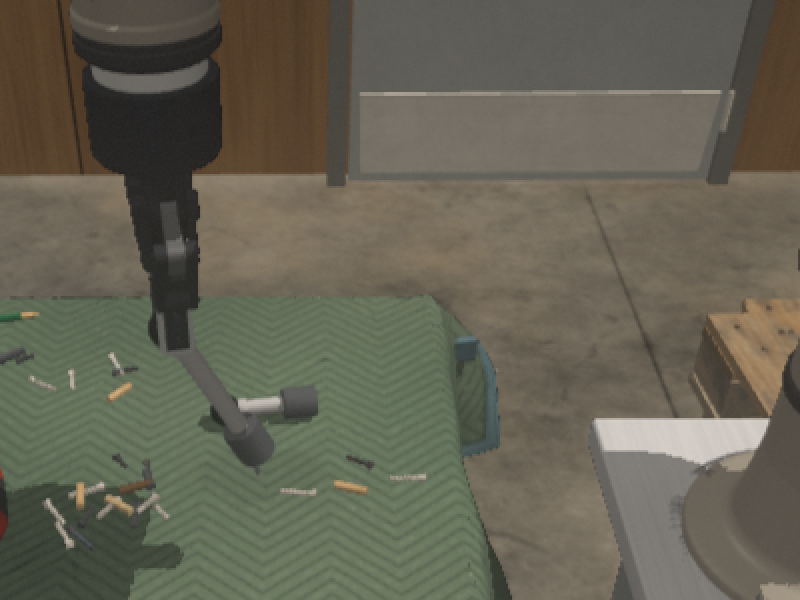

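Emit:
carry_out(steps=[{"dp": [0,0,0],"dr": [0,0,0],"claw": 0.306},{"dp": [0,0,0],"dr": [0,0,0],"claw": 0.306},{"dp": [0,0,0],"dr": [0,0,0],"claw": 0.309},{"dp": [0,0,0],"dr": [0,0,0],"claw": 0.309}])

```text
clock: 10.75
ee_pos: [0.4905, 0.0354, 0.2427]
tcp_rot: [[0.976, 0.217, -0.0], [0.217, -0.976, -0.0], [-0.0, 0.0, -1.0]]
force: [-0.0, -1.1, -2.7]
gripper_width: 0.0262
```

```bash
python3 look.py s13;python3 -c "
from go import *
cv2.imwrite('pics/w13.png',ctrl.get_image('wrist'))"
```

```text
t 10.75 pos [0.4905 0.0354 0.2427] w 0.0262 F [-0.  -1.1 -2.7] M [ 0.02 -0.09 -0.02]
dp [-0.     0.002  0.018]
dr [0.     0.     0.0002]
```

View pics/s13.png

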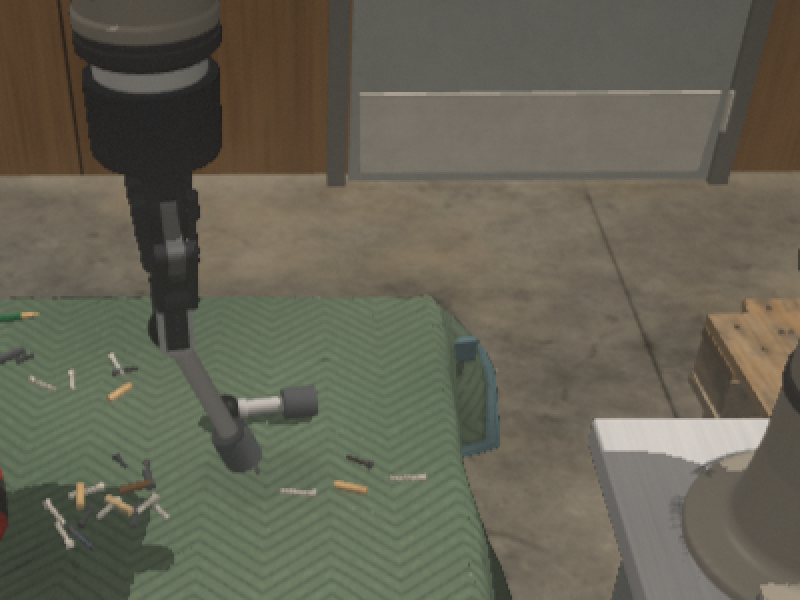

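View pics/w13.png

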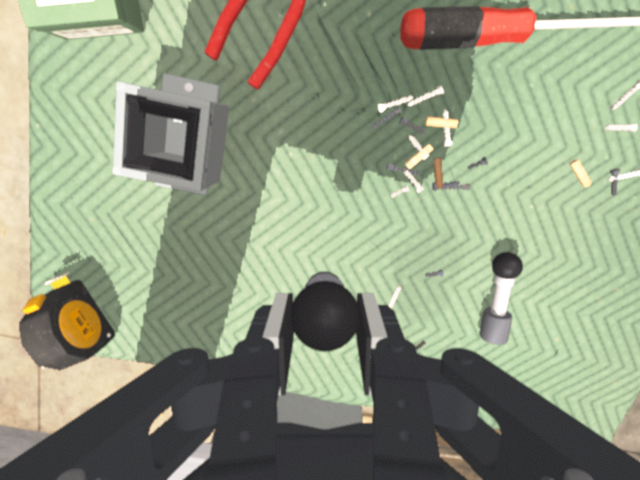

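```bash
python3 - <<'E'
from go import *
s=ctrl.sense();c=ctrl.calibration("wrist");f=c["intrinsics"][0,0];print(f)
for nm,uv,d in (("now",(325,315.5),66),):
    o,r=ray(c,uv); fw=c["T"][:3,2]
    for dd in (d-1,d,d+1):
        p=o+r*(f*.028/dd)/(r@fw); print(p.round(4),(s["tcp_rot"].T@(p-s["ee_pos"])).round(4))
for q in ([0,0,.012],[0,0,.016],[0.008,0,.012]):
    print(q,proj(c,s["ee_pos"]+s["tcp_rot"]@np.array(q)))
E
```

```text
374.32443791215445
[0.4883 0.0347 0.2148] [-0.0023  0.0002  0.0279]
[0.4894 0.0349 0.217 ] [-0.0011  0.0002  0.0257]
[0.4905 0.0352 0.2191] [0.     0.0002 0.0236]
[0, 0, 0.012] [324.59653778 329.90637629]
[0, 0, 0.016] [324.59593963 324.72885926]
[0.008, 0, 0.012] [324.59717748 311.30650238]
```

The wrist and side views agree that the ball has rolled about 6 mm forward on the pads but is still well held. The opening is proportional to grip force, so roughly 27 mm should mean about 20 N. I'll ease on toward that.

Emit:
carry_out(steps=[{"dp": [0,0,0],"dr": [0,0,0],"claw": 0.312},{"dp": [0,0,0],"dr": [0,0,0],"claw": 0.312},{"dp": [0,0,0],"dr": [0,0,0],"claw": 0.315},{"dp": [0,0,0],"dr": [0,0,0],"claw": 0.315},{"dp": [0,0,0],"dr": [0,0,0],"claw": 0.315}])

```text
clock: 11.35
ee_pos: [0.4905, 0.0354, 0.2428]
tcp_rot: [[0.976, 0.217, 0.0], [0.217, -0.976, -0.0], [0.0, 0.0, -1.0]]
force: [0.2, -0.7, -2.5]
gripper_width: 0.0269
```

```bash
python3 look.py s14;python3 -c "
from go import *
cv2.imwrite('pics/w14.png',ctrl.get_image('wrist')[200:440,160:480].repeat(2,0).repeat(2,1))"
```

```text
t 11.35 pos [0.4905 0.0354 0.2428] w 0.0269 F [ 0.2 -0.7 -2.5] M [ 0.01 -0.07  0.02]
dp [-0.     0.002  0.019]
dr [ 0.     -0.      0.0002]
```

View pics/s14.png

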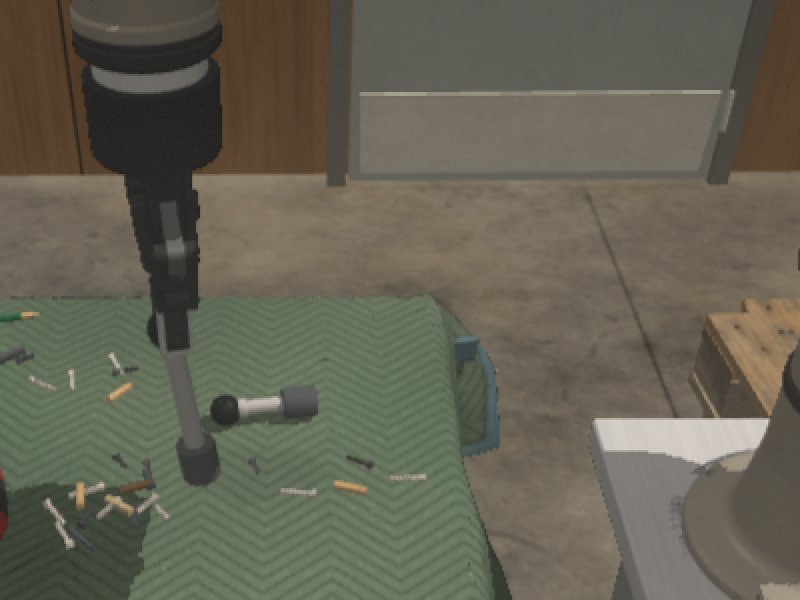

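View pics/w14.png

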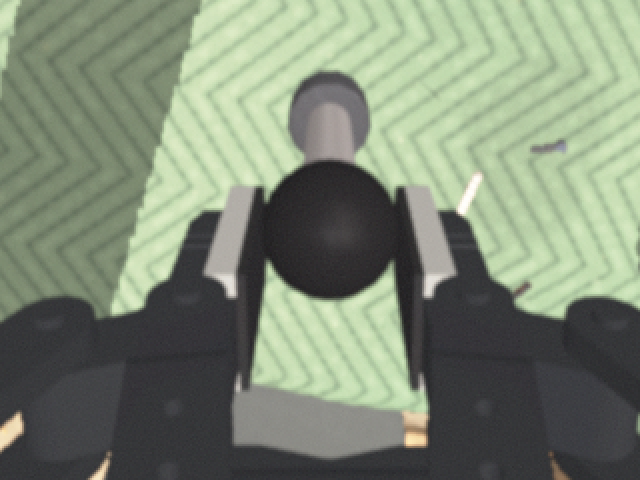

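Emit:
carry_out(steps=[{"dp": [0,0,0],"dr": [0,0,0],"claw": 0.317},{"dp": [0,0,0],"dr": [0,0,0],"claw": 0.317},{"dp": [0,0,0],"dr": [0,0,0],"claw": 0.319},{"dp": [0,0,0],"dr": [0,0,0],"claw": 0.319}])

```text
clock: 11.85
ee_pos: [0.4904, 0.0353, 0.2428]
tcp_rot: [[0.976, 0.217, -0.0], [0.217, -0.976, -0.0], [-0.0, 0.0, -1.0]]
force: [0.0, -0.7, -2.4]
gripper_width: 0.0269
```

```bash
python3 look.py s15;python3 -c "
from go import *
cv2.imwrite('pics/w15.png',ctrl.get_image('wrist')[200:440,160:480].repeat(2,0).repeat(2,1))"
```

```text
t 11.85 pos [0.4904 0.0353 0.2428] w 0.0269 F [ 0.  -0.7 -2.4] M [ 0.02  0.01 -0.03]
dp [0.    0.002 0.018]
dr [0.     0.     0.0001]
```

View pics/s15.png

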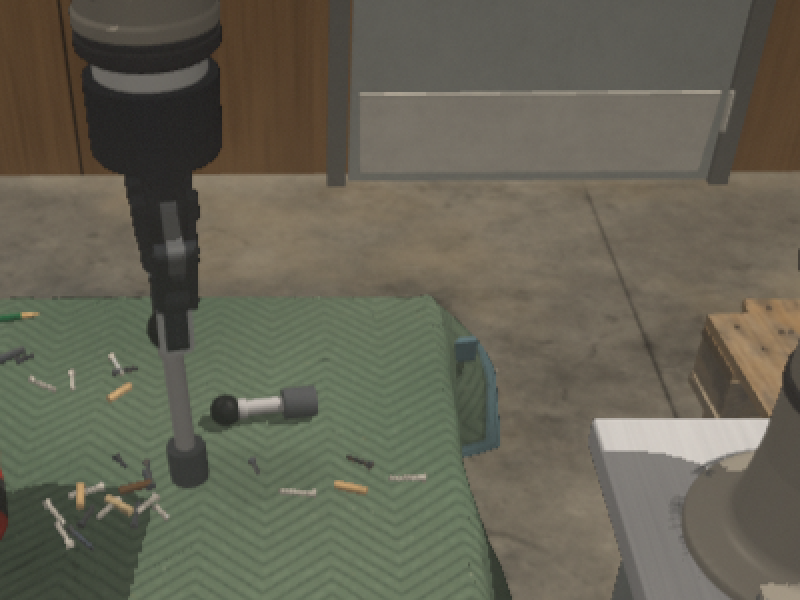

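View pics/w15.png

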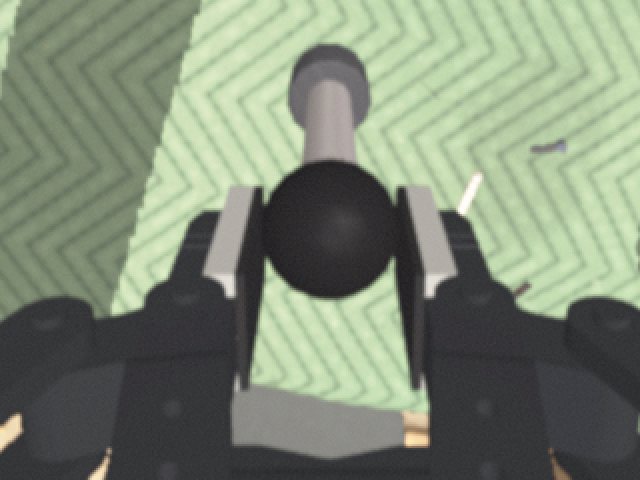

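```bash
python3 - <<'E'
from go import *
s=ctrl.sense();W=ctrl.calibration("wrist");S=ctrl.calibration("side")
p,e=tri([ray(W,(325,246.5)),ray(S,(273,221.5))]);print("rim",p.round(4),np.round(e,4))
b=s["ee_pos"]+s["tcp_rot"]@np.array([.007,0,.013]);print("ball guess",b)
# ball by length 96mm from rim along wrist ray
o,d=ray(W,(325,314));
for t in np.arange(.09,.2,.005):
    q=o+d*t; print(t.round(3),q.round(4),(s["tcp_rot"].T@(q-s["ee_pos"])).round(4),np.linalg.norm(q-p).round(4),proj(S,q).round(1)*2-np.array([360,0])) if abs(np.linalg.norm(q-p)-.096)<.02 else 0
E
```

```text
rim [0.4912 0.0351 0.1291] [0.001 0.001]
ball guess [0.49731193 0.03685765 0.22977757]
0.135 [0.5022 0.0378 0.2405] [0.012  0.0001 0.0023] 0.112 [155.2 309.6]
0.14 [0.4999 0.0373 0.236 ] [0.0096 0.0001 0.0067] 0.1073 [159.4 315. ]
0.145 [0.4976 0.0368 0.2316] [0.0073 0.0002 0.0112] 0.1028 [163.6 320.6]
0.15 [0.4954 0.0363 0.2272] [0.005  0.0002 0.0156] 0.0982 [167.8 326. ]
0.155 [0.4931 0.0358 0.2228] [0.0026 0.0002 0.02  ] 0.0937 [172.  331.2]
0.16 [0.4908 0.0352 0.2183] [0.0003 0.0002 0.0244] 0.0893 [176.  336.6]
0.165 [0.4885 0.0347 0.2139] [-0.002   0.0002  0.0289] 0.0849 [180.2 341.8]
0.17 [0.4863 0.0342 0.2095] [-0.0044  0.0002  0.0333] 0.0806 [184.2 347. ]
0.175 [0.484  0.0337 0.2051] [-0.0067  0.0002  0.0377] 0.0764 [188.2 352.2]
```

It now hangs about 3° off plumb. I'll grip it firmly again and trim the tilt.

Emit:
carry_out(steps=[{"dp": [0,0,0],"dr": [0,0,0],"claw": 0.3},{"dp": [0,0,0],"dr": [0,0,0],"claw": 0.28},{"dp": [0,0,0],"dr": [0,0,0],"claw": 0.26},{"dp": [0,0,0],"dr": [0,0,0],"claw": 0.2},{"dp": [0,0,0],"dr": [0,0,0],"claw": 0.1},{"dp": [0,0,0],"dr": [0,0,0],"claw": 0},{"dp": [0,0,0],"dr": [0,0,0],"claw": 0},{"dp": [0,0,0],"dr": [0,0.02,0],"claw": 0},{"dp": [0,0,0],"dr": [0,0.027,0],"claw": 0}], squeeze=90)

```text
clock: 12.85
ee_pos: [0.4902, 0.0353, 0.2427]
tcp_rot: [[0.975, 0.217, 0.056], [0.216, -0.976, 0.012], [0.057, 0.0, -0.998]]
force: [-0.0, -0.3, -2.2]
gripper_width: 0.0233
```

```bash
python3 look.py s16;python3 -c "
from go import *
cv2.imwrite('pics/w16.png',ctrl.get_image('wrist')[200:440,160:480].repeat(2,0).repeat(2,1))"
```

```text
t 12.85 pos [0.4902 0.0353 0.2427] w 0.0233 F [-0.  -0.3 -2.2] M [-0.08  0.07  0.02]
dp [0.001 0.002 0.018]
dr [ 0.     -0.0273  0.0001]
```

View pics/s16.png

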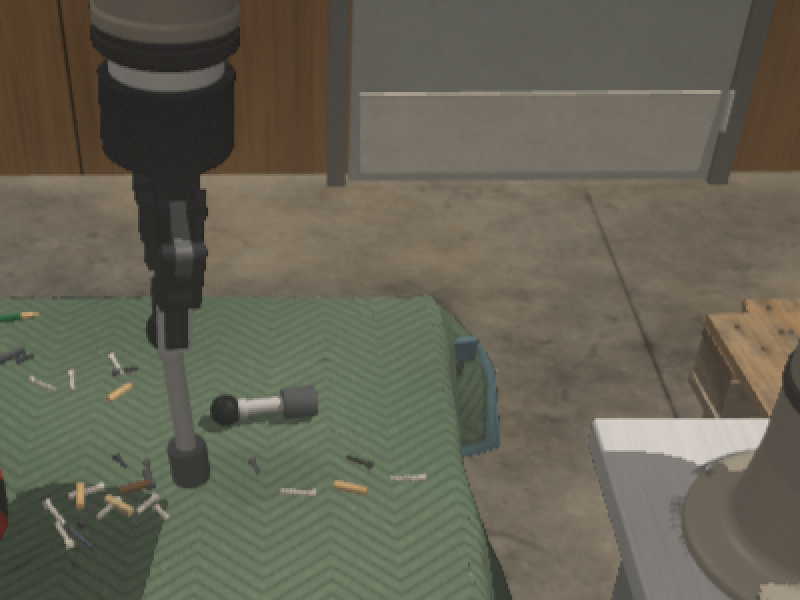

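View pics/w16.png

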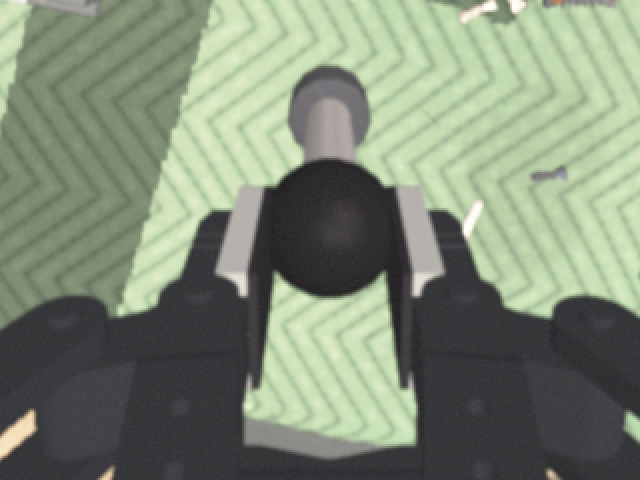

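```bash
python3 - <<'E'
from go import *
s=ctrl.sense();W=ctrl.calibration("wrist");S=ctrl.calibration("side")
p,e=tri([ray(W,(325,259)),ray(S,(273.3,221.5))]);print("rim",p.round(4),np.round(e,4))
o,d=ray(W,(325,314));
from scipy.optimize import brentq
t=brentq(lambda t:np.linalg.norm(o+d*t-p)-.098,.12,.2) 
q=o+d*t;u=(q-p)/np.linalg.norm(q-p);tip=q-.126*u;print("ball",q.round(4),(s["tcp_rot"].T@(q-s["ee_pos"])).round(4),"axis",u.round(3),"tip",tip.round(4), "tip side px",proj(S,tip)*2-[360,0])
E
```

```text
rim [0.4899 0.0349 0.1296] [0. 0.]
ball [0.4957 0.0364 0.2274] [0.0048 0.0001 0.0158] axis [0.06  0.014 0.998] tip [0.4882 0.0345 0.1016] tip side px [191.58502859 473.02451595]
```

```bash
python3 - <<'E'
from go import *
s=ctrl.sense();R=s["tcp_rot"]@Ro.from_rotvec([0,3.4,0],degrees=True).as_matrix()
off=R@np.array([.0048,0,.0158]);print(off)
go(np.array([.5292,.1738,.24])-off,R)
E
```

```text
[ 0.00643631  0.00142576 -0.01514005]
t 12.95 pos [0.4901 0.0353 0.2429] w 0.0236 F [-0.5 -0.  -3.8] M [-0.01  0.04 -0.03]
dp [ 0.414 -0.845 -0.058]
dr [ 0.      0.0283 -0.    ]
```

Emit:
carry_out(steps=[{"dp": [0.04,-0.08,-0.01],"dr": [0,0.01,0],"claw": 0},{"dp": [0.1,-0.2,-0.02],"dr": [0,0.02,0],"claw": 0},{"dp": [0.17,-0.35,-0.03],"dr": [0,0.028,0],"claw": 0},{"dp": [0.25,-0.51,-0.05],"dr": [0,0.028,0],"claw": 0},{"dp": [0.33,-0.67,-0.06],"dr": [0,0.028,0],"claw": 0},{"dp": [0.39,-0.79,-0.06],"dr": [0,0.028,0],"claw": 0},{"dp": [0.414,-0.845,-0.06],"dr": [0,0.028,0],"claw": 0},{"dp": [0.414,-0.845,-0.06],"dr": [0,0.028,0],"claw": 0},{"dp": [0.414,-0.845,-0.06],"dr": [0,0.028,0],"claw": 0}])

```text
clock: 13.85
ee_pos: [0.5228, 0.1722, 0.255]
tcp_rot: [[0.97, 0.217, 0.112], [0.216, -0.976, 0.024], [0.114, 0.0, -0.993]]
force: [0.5, -0.5, -2.4]
gripper_width: 0.0237
```

```bash
python3 -c "
from go import *
go([.5292,.1738,.24])
cv2.imwrite('pics/w17.png',ctrl.get_image('wrist')[120:440,120:520].repeat(2,0).repeat(2,1)[:600])
cv2.imwrite('pics/s17.png',ctrl.get_image('side')[120:400,100:450].repeat(2,0).repeat(2,1))"
```

```text
t 13.85 pos [0.5228 0.1722 0.255 ] w 0.0237 F [ 0.5 -0.5 -2.4] M [-0.02  0.12 -0.01]
dp [ 0.033 -0.001  0.105]
```

View pics/s17.png

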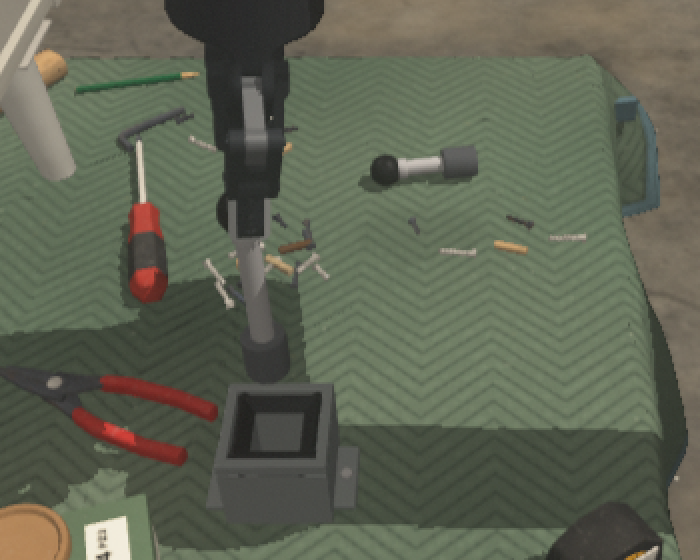

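View pics/w17.png

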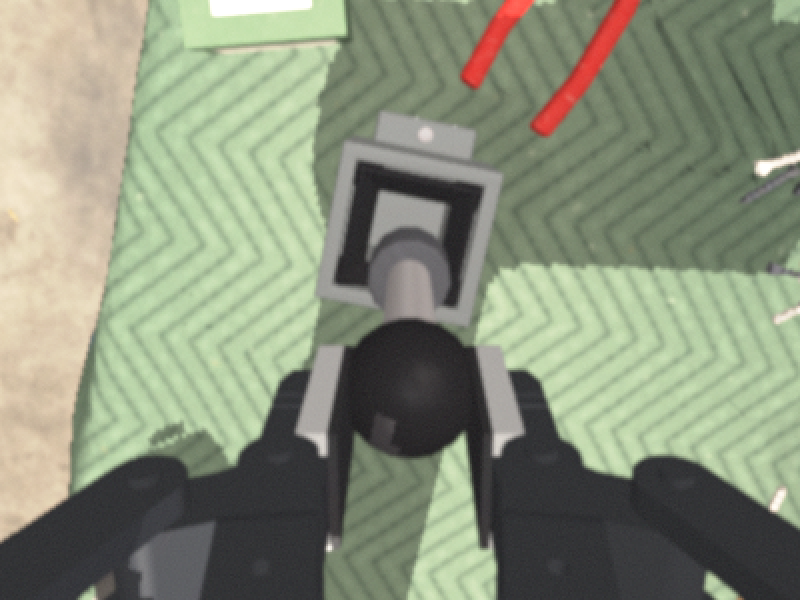

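```bash
cat > drv.py <<'E'
from go import *
from scipy.optimize import brentq
def drv(wr,wb,sr):
    s=ctrl.sense();W=ctrl.calibration("wrist");S=ctrl.calibration("side")
    p,e=tri([ray(W,wr),ray(S,sr)]);o,d=ray(W,wb)
    t=brentq(lambda t:np.linalg.norm(o+d*t-p)-.098,.12,.2)
    q=o+d*t;u=(q-p)/np.linalg.norm(q-p);tip=q-.126*u
    print("rim",p.round(4),np.round(e,4),"ball",q.round(4),"axis",u.round(3),"tip",tip.round(4),"tool",(s["tcp_rot"].T@(q-s["ee_pos"])).round(4),proj(S,tip))
E
python3 -c "
from drv import *
drv((325,260),(325.5,314),(231,289))
S=ctrl.calibration('side')
for z in (.1,.2): print(proj(S,[.5292,.1738,z])*2-[200,240])"
```

```text
rim [0.5286 0.1729 0.1382] [0.0012 0.0012] ball [0.5279 0.1724 0.2362] axis [-0.007 -0.005  1.   ] tip [0.5288 0.173  0.1102] tool [0.0029 0.0004 0.0194] [234.27824562 304.43157983]
[269.60282788 380.92152989]
[250.12136864 262.02157971]
```

The driver is plumb and its tip is over the well to within about 1 mm. I'll lower it in stages.

```bash
python3 -c "
from go import *
s=ctrl.sense();go(s['ee_pos']+[0.0006,0.0006,-.06]);go(s['ee_pos']+[0,0,-.04])"
```

```text
t 13.95 pos [0.5229 0.1716 0.2552] w 0.0236 F [ 0.5 -0.5 -2.7] M [-0.06  0.2  -0.02]
dp [-0.041 -0.003  0.398]
t 13.95 pos [0.5229 0.1716 0.2552] w 0.0236 F [ 0.5 -0.5 -2.7] M [-0.06  0.2  -0.02]
dp [-0.031 -0.     0.265]
```

Emit:
carry_out(steps=[{"dp": [-0.01,-0.003,0.06],"dr": [0,0,0],"claw": 0},{"dp": [-0.016,-0.003,0.14],"dr": [0,0,0],"claw": 0},{"dp": [-0.025,-0.003,0.22],"dr": [0,0,0],"claw": 0},{"dp": [-0.033,-0.003,0.3],"dr": [0,0,0],"claw": 0},{"dp": [-0.039,-0.003,0.37],"dr": [0,0,0],"claw": 0},{"dp": [-0.041,-0.003,0.4],"dr": [0,0,0],"claw": 0},{"dp": [-0.041,-0.003,0.4],"dr": [0,0,0],"claw": 0}])

```text
clock: 14.65
ee_pos: [0.5234, 0.173, 0.194]
tcp_rot: [[0.97, 0.217, 0.111], [0.215, -0.976, 0.025], [0.113, 0.0, -0.994]]
force: [0.3, -0.0, -2.2]
gripper_width: 0.0234
```

```bash
python3 -c "
from go import *
go([.5235,.1722,.155])
cv2.imwrite('pics/w18.png',ctrl.get_image('wrist')[120:440,120:520].repeat(2,0).repeat(2,1)[:600])
cv2.imwrite('pics/s18.png',ctrl.get_image('side')[120:400,100:450].repeat(2,0).repeat(2,1))"
```

```text
t 14.65 pos [0.5234 0.173  0.194 ] w 0.0234 F [ 0.3 -0.  -2.2] M [-0.03  0.04  0.06]
dp [-0.03   0.005  0.258]
```

View pics/s18.png

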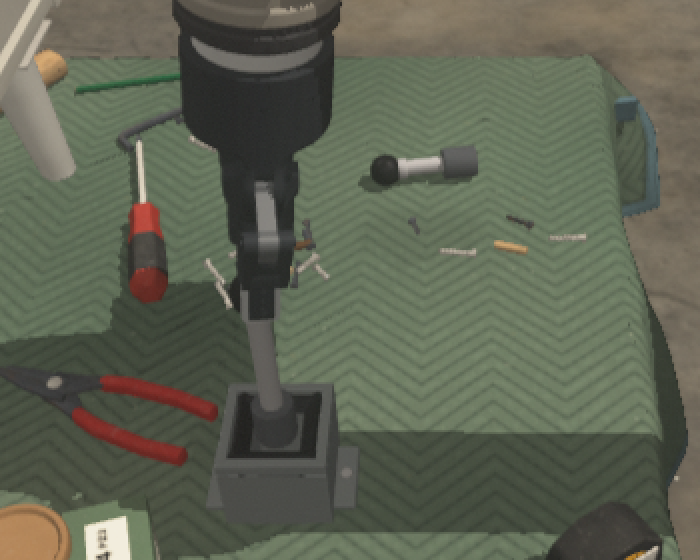

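View pics/w18.png

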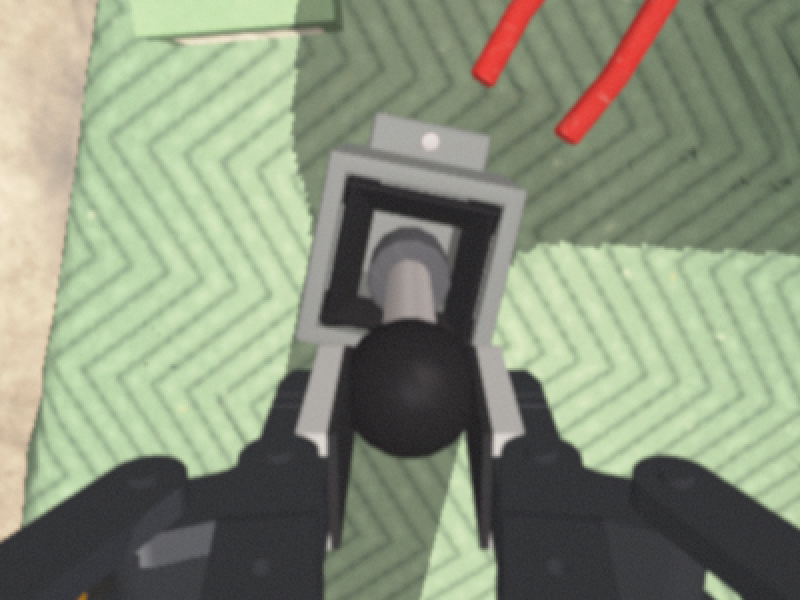

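The socket is in the mouth and centred, with no contact force. I'll continue down.

Emit:
carry_out(steps=[{"dp": [-0.006,0,0.05],"dr": [0,0,0],"claw": 0},{"dp": [-0.012,0,0.1],"dr": [0,0,0],"claw": 0},{"dp": [-0.018,0,0.15],"dr": [0,0,0],"claw": 0},{"dp": [-0.022,0,0.19],"dr": [0,0,0],"claw": 0},{"dp": [-0.026,0,0.22],"dr": [0,0,0],"claw": 0},{"dp": [-0.028,0,0.24],"dr": [0,0,0],"claw": 0},{"dp": [-0.028,0,0.24],"dr": [0,0,0],"claw": 0}])

```text
clock: 15.45
ee_pos: [0.5235, 0.173, 0.1582]
tcp_rot: [[0.97, 0.217, 0.111], [0.215, -0.976, 0.025], [0.114, 0.0, -0.993]]
force: [0.4, 0.4, -2.6]
gripper_width: 0.0235
```

Emit:
carry_out(steps=[{"dp": [-0.001,0,0.01],"dr": [0,0,0],"claw": 0},{"dp": [-0.002,0,0.02],"dr": [0,0,0],"claw": 0},{"dp": [-0.002,0,0.02],"dr": [0,0,0],"claw": 0}])

```text
clock: 15.75
ee_pos: [0.5237, 0.173, 0.1557]
tcp_rot: [[0.97, 0.217, 0.112], [0.215, -0.976, 0.025], [0.115, 0.0, -0.993]]
force: [0.3, 0.1, -2.8]
gripper_width: 0.0231
```

Emit:
carry_out(steps=[{"dp": [-0.001,0,0.007],"dr": [0,0,0],"claw": 0},{"dp": [-0.001,0,0.013],"dr": [0,0,0],"claw": 0},{"dp": [-0.001,0,0.013],"dr": [0,0,0],"claw": 0}])

```text
clock: 16.05
ee_pos: [0.5237, 0.173, 0.1536]
tcp_rot: [[0.97, 0.217, 0.112], [0.215, -0.976, 0.025], [0.115, 0.0, -0.993]]
force: [0.2, 0.3, -1.8]
gripper_width: 0.0233
```

```bash
python3 -c "
from go import *
go([.5235,.1722,.151])
cv2.imwrite('pics/s19.png',ctrl.get_image('side')[120:400,100:450].repeat(2,0).repeat(2,1))"
```

```text
t 16.05 pos [0.5237 0.173  0.1536] w 0.0233 F [ 0.2  0.3 -1.8] M [ 0.06  0.11 -0.04]
dp [-0.005  0.005  0.017]
```

View pics/s19.png

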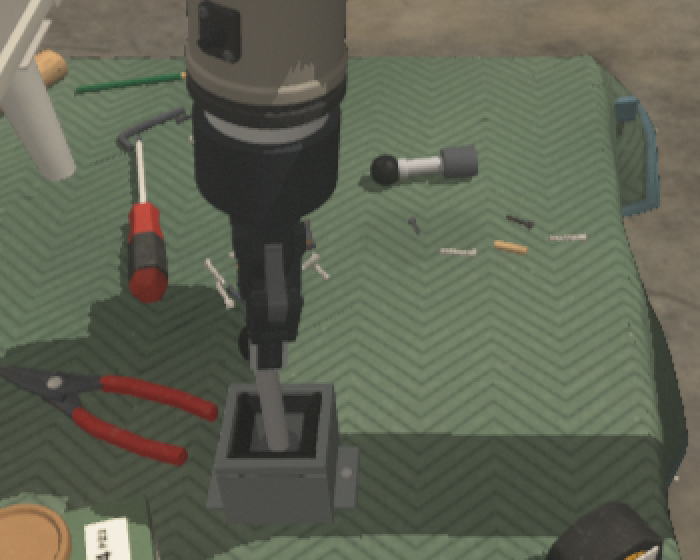

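Emit:
carry_out(steps=[{"dp": [-0.001,0,0.01],"dr": [0,0,0],"claw": 0},{"dp": [-0.001,0,0.01],"dr": [0,0,0],"claw": 0}])

```text
clock: 16.3
ee_pos: [0.5237, 0.173, 0.152]
tcp_rot: [[0.97, 0.217, 0.112], [0.215, -0.976, 0.025], [0.115, 0.0, -0.993]]
force: [1.3, 0.0, -2.5]
gripper_width: 0.0234
```

Emit:
carry_out(steps=[{"dp": [-0.001,0,0.01],"dr": [0,0,0],"claw": 0},{"dp": [-0.001,0,0.01],"dr": [0,0,0],"claw": 0}])

```text
clock: 16.5
ee_pos: [0.5237, 0.173, 0.1505]
tcp_rot: [[0.97, 0.217, 0.112], [0.215, -0.976, 0.025], [0.115, 0.0, -0.993]]
force: [-0.1, 0.1, -3.4]
gripper_width: 0.0234
```

Emit:
carry_out(steps=[{"dp": [-0.001,0,0.01],"dr": [0,0,0],"claw": 0},{"dp": [-0.001,0,0.01],"dr": [0,0,0],"claw": 0}])

```text
clock: 16.7
ee_pos: [0.5248, 0.1733, 0.1504]
tcp_rot: [[0.969, 0.217, 0.115], [0.215, -0.976, 0.025], [0.118, 0.0, -0.993]]
force: [-1.0, -0.4, 3.9]
gripper_width: 0.0232
```

The force turned upward at TCP z = 0.1504. That puts the ball at about 132 mm, so the socket is on the floor of the well. Releasing gently.

Emit:
carry_out(steps=[{"dp": [0,0,-0.005],"dr": [0,0,0],"claw": 0.28},{"dp": [0,0,-0.005],"dr": [0,0,0],"claw": 0.3},{"dp": [0,0,-0.005],"dr": [0,0,0],"claw": 0.32},{"dp": [0,0,-0.005],"dr": [0,0,0],"claw": 0.34},{"dp": [0,0,-0.005],"dr": [0,0,0],"claw": 0.38},{"dp": [0,0,-0.005],"dr": [0,0,0],"claw": 0.45},{"dp": [0,0,-0.005],"dr": [0,0,0],"claw": 0.55},{"dp": [0,0,-0.005],"dr": [0,0,0],"claw": 0.65},{"dp": [0,0,-0.005],"dr": [0,0,0],"claw": 0.7}])

```text
clock: 17.6
ee_pos: [0.5238, 0.173, 0.15]
tcp_rot: [[0.97, 0.217, 0.112], [0.215, -0.976, 0.025], [0.115, 0.0, -0.993]]
force: [-0.4, 0.4, 0.1]
gripper_width: 0.0597
```

```bash
python3 -c "
from go import *
s=ctrl.sense();go(s['ee_pos']+[0,0,.1])
cv2.imwrite('pics/s20.png',ctrl.get_image('side')[120:400,100:450].repeat(2,0).repeat(2,1))
cv2.imwrite('pics/w20.png',ctrl.get_image('wrist'))"
```

```text
t 17.6 pos [0.5238 0.173  0.15  ] w 0.0597 F [-0.4  0.4  0.1] M [-0.03  0.11  0.02]
dp [ 0.077  0.    -0.662]
```

View pics/s20.png

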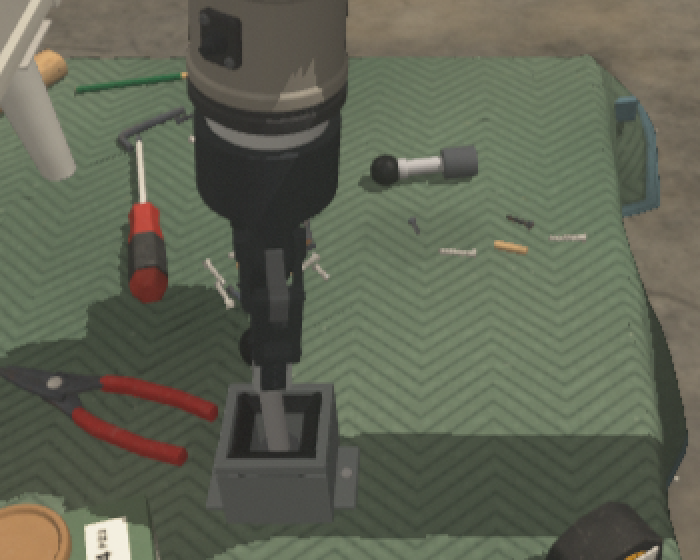

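View pics/w20.png

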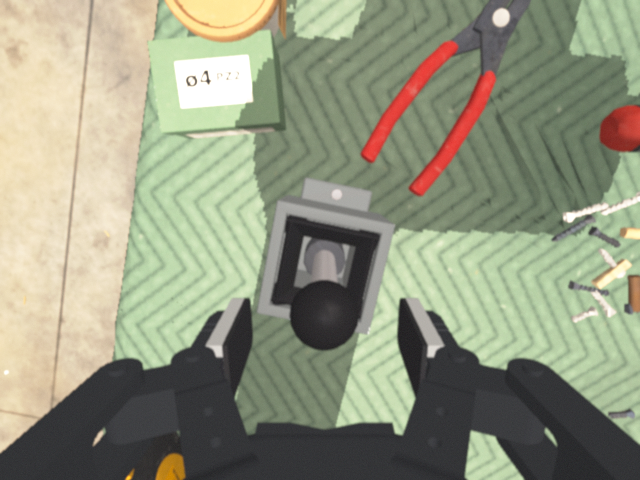

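Released and standing, with the pads clear on both sides. I'll retreat straight up.

Emit:
carry_out(steps=[{"dp": [0.01,0,-0.08],"dr": [0,0,0],"claw": 0.75},{"dp": [0.022,0,-0.2],"dr": [0,0,0],"claw": 0.8},{"dp": [0.045,0,-0.4],"dr": [0,0,0],"claw": 0.8},{"dp": [0.067,0,-0.6],"dr": [0,0,0],"claw": 0.8},{"dp": [0.09,0,-0.75],"dr": [0,0,0],"claw": 0.8},{"dp": [0.09,0,-0.75],"dr": [0,0,0],"claw": 0.8}])

```text
clock: 18.3
ee_pos: [0.5259, 0.1735, 0.2679]
tcp_rot: [[0.969, 0.217, 0.12], [0.215, -0.976, 0.026], [0.123, 0.0, -0.992]]
force: [0.5, -0.2, 0.3]
gripper_width: 0.0685
```

Emit:
carry_out(steps=[{"dp": [-0.1,0.2,0],"dr": [0,0,0],"claw": 0.8},{"dp": [-0.25,0.4,0],"dr": [0,0,0],"claw": 0.8},{"dp": [-0.5,0.6,0],"dr": [0,0,0],"claw": 0.8},{"dp": [-0.6,0.8,0],"dr": [0,0,0],"claw": 0.8},{"dp": [-0.6,0.8,0],"dr": [0,0,0],"claw": 0.8}])

```text
clock: 18.8
ee_pos: [0.4614, 0.0339, 0.2526]
tcp_rot: [[0.971, 0.213, 0.111], [0.212, -0.977, 0.024], [0.113, 0.001, -0.994]]
force: [-0.2, 0.0, 0.1]
gripper_width: 0.0681
```

```bash
python3 -c "
from go import *
go([.5235,.1722,.151])
cv2.imwrite('pics/s21.png',ctrl.get_image('side')[120:400,100:450].repeat(2,0).repeat(2,1))
cv2.imwrite('pics/t21.png',ctrl.get_image('top')[130:280,150:350].repeat(3,0).repeat(3,1))"
```

```text
t 18.8 pos [0.4614 0.0339 0.2526] w 0.0681 F [-0.2  0.   0.1] M [-0.    0.06 -0.02]
dp [ 0.52  -0.813  0.74 ]
```

View pics/s21.png

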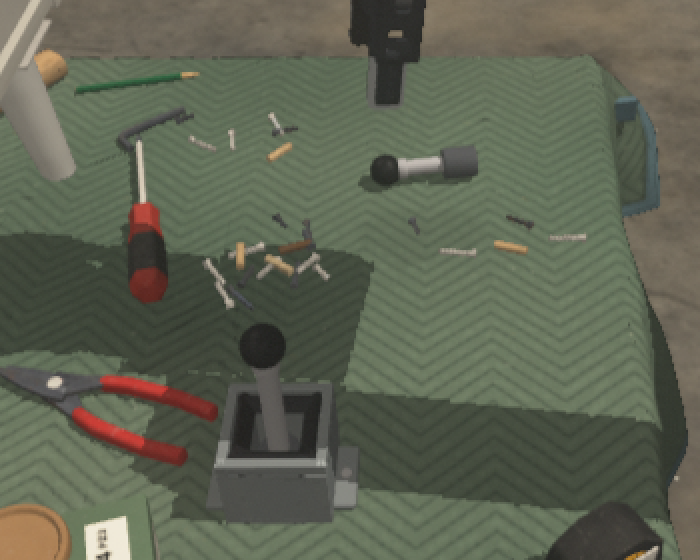

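View pics/t21.png

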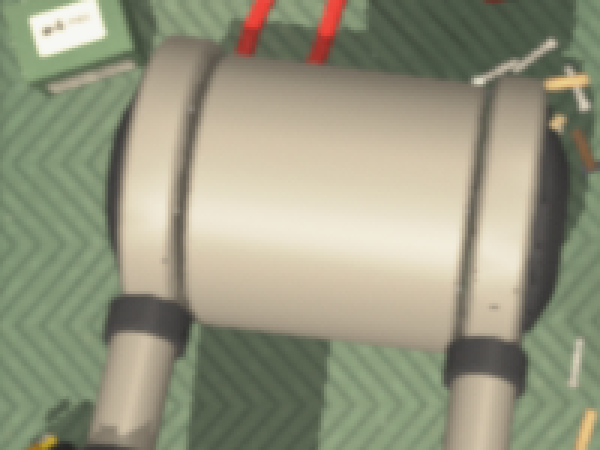

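```bash
python3 -c "
from go import *
S=ctrl.calibration('side')
print(proj(S,[.5292,.1738,.132])*2-[200,240]); print(plane(S,(231.5,293),.132))
print(ctrl.job_done())"
```

```text
[263.77389979 345.34620406]
[0.52959744 0.17434542 0.132     ]
the job is handed in; nothing more can be done
None
```

The long driver now stands upright in the well, socket on the bottom. I let it go, backed the arm off and handed the job in at about 19 s of the 54 s allowed.

- **Pick-up and swing:** I picked the driver up by its ball at about 100 N and lifted it. I then eased the pads open to about 27 mm, until it hung about 3° off plumb. Lowering the squeeze setting alone had not loosened the grip.
- **Placing:** I gripped it again at 90 N and tilted the tool until the driver was plumb. Then I lowered it until the upward force showed the well floor, at a peak of about 6 N, and let go gently.
- **Final check:** With the arm away, the side view had the ball within about 1 pixel of where an upright driver should be, 132 mm above the table and over the well centre.
- **Short driver:** In the same view it still lay where it started.
- **Checks that fell short:** During the swing the ball shifted about 5 mm on the pads, and the first tilt correction had no effect, so I repeated it. The last top view was blocked by the arm, so the final check rests on the side view alone.

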